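# Fit the sampling pipe onto the inlet stub

### The arm

A 6-joint arm with a two-finger parallel gripper is mounted at the origin on the work surface. World frame = base frame: x ahead of the robot, y to its left, z up, the work surface at z = 0. Lengths are in m, angles in rad, forces in N, time in s.
With the tool pointing down it reaches from about 0.275 to 0.875 m from the base axis. Payload 12.5 kg.
Tool frame: the origin (TCP) lies midway between the tips of the shut fingers; the grasp point (between the pads) lies 19 mm behind it (robot.grip_point_offset is the z of the grasp point in the tool frame, in m); z points along the fingers, y is the line along which they close (so a half turn about z gives the same grasp; the last joint's range is limited). The gripper opens to 85 mm and grips with 20 to 120 N. Pads are 22 mm wide; open, the fingers measure 114 mm over their backs; the gripper's body (76 mm by 85 mm) begins 54 mm behind the grasp point. The pads swing forward as they close: fully open they stand 13 mm farther back than shut.
Start: joints at [1.102, 0.351, 1.652, -0, 1.139, -0.085], TCP at [0.206, 0.51, 0.231] pointing down, gripper open.
Joint ranges: [-2.75, 2.75], [-0.79, 2.1], [0.01, 2.65], [-1.57, 4.71], [0.07, 3.14], [-2.87, 2.87]. Speed limits (rad/s): [2.22, 2.22, 2.79, 3.14, 3.14, 3.14].

### API

Orientations are given as [roll, pitch, yaw] about the fixed x, y, z axes, in that order (R = Rz(yaw) Ry(pitch) Rx(roll)).
In Python, from rig import robot, eyes, workorder gives the robot as it stands.
- The arm moves only by the tool carry_out, never from a script. Its argument "targets" is text: rows parted by semicolons, each of 7 numbers parted by spaces: the gripper's target within -1 to 1 (shut at 1, half-way at 0, fully open at -1), then the shift along the tool's x, y, z scaled (see below), then the turn, a rotation vector about the tool's x, y, z scaled (see below). In form: grip tx ty tz wx wy wz; .... A call has 1 to 8 rows; each row is the pose to reach, as a shift and turn from the pose commanded when the call began, along the tool's axes at that moment, turning the shorter way round; what a row does not reach only later rows make up. The controller multiplies each number of a shift by 25 cm and each number of a turn by 360 degrees. A row lasts 1/10 s, in which the tool goes at most 50 mm and 8.59 degrees, less where a joint would pass 70% of its speed; a pose out of reach is approached as far as the arm can. A call with a number of a shift or a turn outside -1 to 1 is refused whole. A call with a gripper value outside its range is refused whole. The fingers move at their own pace and stop on an object; "force" is the grip in N (left out, the last holds). Time passes only in rows, so rows that repeat a pose let the fingers close. It gives the time, the measured TCP pose, the force, the opening and the grip force at its end, in the units of the state.
- robot.state(): the state, without advancing time (a new reading comes with each control period).
- eyes.snapshot(name): name is "scene" or "top" or "wrist"; returns (picture, depth): 420x560x3 uint8, red, green, blue; 420x560 float32, m along the optical axis (not along the pixel's ray), 0 where there is no reading.
- eyes.get_calibration(name): a dict with "fx", "fy", "cx", "cy" (pixels), "cam_to_world" (4x4, takes a point from camera to world coordinates). Camera axes: x right, y down, z forward; pixel columns grow to the right and rows downward; lengths in m; the calibration is good to about 2 mm. A picture is of the moment at which its call begins: read the wrist's pose just before it. get_calibration takes no time and is no camera call; for the wrist camera it gives the pose at the moment of the call.
- workorder.close_job(): hands the job in; it is judged then, once.
The state is a dict: "time_s": time; "joint_positions": joint angles; "joint_vel": joint speeds; "tau": joint torques, N m; "ee_pos": TCP position; "ee_rot": TCP orientation; "contact_force": force on the tool from outside, world axes, zero at the start; "ft_torque": the same for the moment, N m; "width": finger opening in m; "finger_force": force on a finger pad.
Only numpy, scipy, OpenCV 4.12 (cv2) and the standard library are available. Lean on these libraries where they do the work, as an engineer would, in place of code of your own. Each camera call takes 0.05 s, during which the arm holds its last target. There are 200 camera calls.

### The job

Pick up the short sampling pipe, slide it over the steel inlet stub on the grey flow splitter until its foot sits fully home on the flange, and turn it until the red spring button pops out through the window in the pipe. Slide and turn it gently, with no more than a light push, then let go and leave the pipe locked there; do not disturb the other things on the bench.

Things in the scene. Friction and masses are not known exactly. Their poses are not given: they have to be found in the camera images.
- pipe: Short round aluminium sampling pipe standing upright, loose, 120 mm tall, 0.18 kg. Origin: centre of its underside; z up its axis. Outside 36 mm in diameter (hold it by the black band, heights 78 to 120 mm), bore 30.4 mm. Foot flange 55 mm across, 4 mm thick; the bore flares at the foot from 44.8 mm wide at the bottom to 30.4 mm at height 18 mm.
- window (a point): Window cut through the pipe's 3 mm wall on the pipe's +x side, 11 mm wide and 13 mm high; this point is its centre, 16.7 mm from the pipe's axis and 35 mm above the pipe's underside. A blue stripe runs from it up to the black band. Axes as the pipe's.
- splitter: Grey flow splitter box fixed to the bench, 150 (x) x 130 (y) mm, lid 70 mm high. Origin: centre of its underside. On the lid's centre: a round flange, 54 mm across, 8 mm high, and the upright dark steel stub. The stub is a stiff swivel (about 2 N m): its red button points along the splitter's +x only to within 1.2 rad either way; this is not measured and must be seen or found by turning the pipe.
- seat (a point): Centre of the flange's upper face, at the root of the stub on its axis, 78 mm above the bench; the fully home pipe has its origin here. The stub is 28 mm in diameter and rises 60 mm above this point, its top 10 mm tapered to 18 mm. Axes as the splitter's. The contact forces of the pipe on flange, stub and button together must stay under 50 N.
- button (a joint): Red spring button in the stub's side, 9 mm wide, round nose 7 mm proud, 35 mm above the seat. Value: m pushed in, 0 = out, about 0.005 under the bore, 0.0078 at most; spring 1.6 N (out) to about 4 N. The flared foot pushes it in by itself at any angle as the pipe slides down (some 5 to 10 N). With the pipe home it springs out when the window is turned to within about 0.1 rad of it.
- jug: White 1-litre jug with teal label, 60 x 85 mm, 151 mm tall, upright; bystander. Origin: centre of its underside.
- bottle: Amber jar, 60 mm in diameter, 120 mm tall, upright; bystander. Origin: centre of its underside.
- screwdriver: Screwdriver lying flat on the bench; bystander. Origin: about its middle.
- filter: Blue cartridge filter, 48 mm in diameter, 60 mm tall, upright; bystander. Origin: centre of its underside.
Mind the look-alikes: they are no part of the job. There is more than one size of the splitter; the job needs the largest.

How it is judged:
On the way:
1. the pipe is over the stub and its bore has pushed the button in (horizontal distance between pipe and seat below 0.006 m and z of pipe in the frame of seat below 0.035 m and value of joint button above 0.003 m), for 0.05 s.
At the end, for the whole second after the job is handed in: The pipe stands at rest on the stub, upright within 0.08 rad, its foot on the flange (within 3 mm in height, 4 mm sideways), and the button is out through the window (pushed in less than 1.8 mm) (horizontal distance between pipe and seat below 0.004 m and z of pipe in the frame of seat between -0.003 and 0.003 m and angle between pipe's own z axis and vertical below 0.08 rad and value of joint button below 0.0018 m and linear speed of pipe below 0.02 m/s); the robot touches nothing.
It fails at once if the pipe is pressed or twisted on the splitter, its stub or button with more than 50 N (contact force between pipe and splitter above 50 N).
It fails at once if the jug is moved more than 25 mm (distance of jug from where it was at the start of the episode above 0.025 m).
It fails at once if the bottle is moved more than 25 mm (distance of bottle from where it was at the start of the episode above 0.025 m).
It fails at once if the screwdriver is moved more than 25 mm (distance of screwdriver from where it was at the start of the episode above 0.025 m).
It fails at once if the filter is moved more than 25 mm (distance of filter from where it was at the start of the episode above 0.025 m).
It also fails if it takes over 69 s, if anything falls off the work surface, if the arm or the gripper's body presses on something with over 40 N, if the wrist force passes 120 N, or if a joint passes its speed limit or range.

## Working session

There is one attempt and no reset: what is moved stays moved. The work goes in short steps, Python scripts to look and compute and a tool call to move; the robot and the scene stay as the last step left them, time stands still between calls to the robot, and variables do not carry over. Pictures are saved under pics/ and viewed, at most 12 in all, crops included, and the job is handed in when it is done.

Besides the shell and the picture viewer there is one more tool, called after ">>>" as name(argument=value, ...), one argument or row to a line, values as JSON. carry_out: Moves the arm, as the interface text tells. Its arguments: {"type":"object","properties":{"targets":{"type":"string"},"force":{"type":"number"}},"required":["targets"]}

```bash
mkdir -p pics; python3 - <<'E'
from rig import robot, eyes
import cv2, numpy as np
s=robot.state(); print(s, robot.grip_point_offset)
for n in ("scene","top"):
    p,d=eyes.snapshot(n); np.savez(f"{n}.npz",p=p,d=d,**{k:v for k,v in eyes.get_calibration(n).items()})
    cv2.imwrite(f"pics/{n}0.png",cv2.cvtColor(p,cv2.COLOR_RGB2BGR)); print(n,eyes.get_calibration(n))
E
```

```text
{'time_s': 0.0, 'joint_positions': array([ 1.10238820e+00,  3.51217891e-01,  1.65240173e+00, -3.88639761e-06,
        1.13912119e+00, -8.46223331e-02]), 'joint_vel': array([ 6.22587444e-04,  1.43247085e-04, -1.97407778e-03, -7.25089079e-05,
       -2.60329767e-04,  5.96856700e-04]), 'tau': array([-8.65205993e-05, -5.06117678e+01, -2.91395742e+01, -1.81311370e-04,
        4.66863843e-03, -1.30047593e-05]), 'ee_pos': array([0.20577971, 0.50970312, 0.23077697]), 'ee_rot': array([-3.14044831e+00, -9.35283154e-05,  2.75780844e+00]), 'contact_force': array([ 0.15361131, -0.05146601,  0.45130271]), 'ft_torque': array([0.01819528, 0.01619898, 0.01201214]), 'finger_force': 0.0, 'width': 0.08543899240971431} -0.0187
scene {'fx': 403.1113107419682, 'fy': 403.1113107419682, 'cx': 283.86469636694204, 'cy': 213.34233246584677, 'cam_to_world': array([[-0.25746772,  0.67550286, -0.69094592,  1.2945713 ],
       [ 0.96608218,  0.19466836, -0.16967455,  0.16265283],
       [ 0.01988966, -0.71119626, -0.70271209,  0.76312297],
       [ 0.        ,  0.        ,  0.        ,  1.        ]])}
top {'fx': 434.18385706161285, 'fy': 434.18385706161285, 'cx': 284.92948506614476, 'cy': 218.06780716728235, 'cam_to_world': array([[-1.34822467e-02, -9.85204657e-01,  1.70850849e-01,
         3.98339967e-01],
       [-9.99907699e-01,  1.35710861e-02, -6.47962882e-04,
        -6.87334748e-03],
       [-1.68025554e-03, -1.70843816e-01, -9.85296690e-01,
         1.22271445e+00],
       [ 0.00000000e+00,  0.00000000e+00,  0.00000000e+00,
         1.00000000e+00]])}
```

View pics/scene0.png

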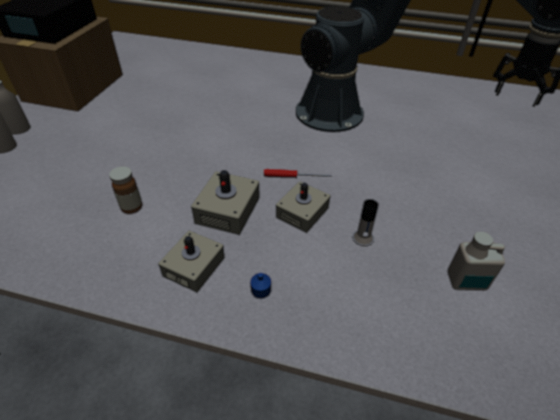

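View pics/top0.png

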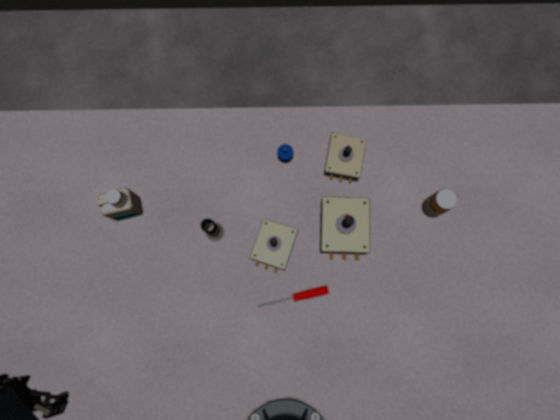

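The scene picture shows three splitters: large at scene (226,200) / top (346,226), medium at scene (192,262) / top (346,156), small at scene (303,205) / top (274,244). The only pipe is at scene (368,222) / top (210,228). I choose the largest splitter, and check it and the pipe in one enlarged crop.

```bash
cat > h.py <<'E'
import numpy as np, cv2
def ray(c,u,v):
    T=c["cam_to_world"]; d=T[:3,:3]@np.array([(u-c["cx"])/c["fx"],(v-c["cy"])/c["fy"],1.]); return T[:3,3],d
def onplane(c,u,v,z):
    o,d=ray(c,u,v); return o+d*(z-o[2])/d[2]
def proj(c,P):
    T=c["cam_to_world"]; q=T[:3,:3].T@(np.asarray(P,float)-T[:3,3]); return c["cx"]+c["fx"]*q[0]/q[2], c["cy"]+c["fy"]*q[1]/q[2]
E
python3 - <<'E'
from h import *
S=np.load("scene.npz");T=np.load("top.npz")
for n,c,u,v,z in [("pipe top",T,208.5,226,.12),("stub top",T,347.5,219,.138),("flange",T,346,224,.078)]: print(n,onplane(c,u,v,z))
# lid mask from top: beige
hsv=cv2.cvtColor(T["p"],cv2.COLOR_RGB2HSV); 
m=((hsv[...,1]>40)&(hsv[...,2]>110)&(hsv[...,0]>15)&(hsv[...,0]<45)).astype(np.uint8)
m=cv2.morphologyEx(m,cv2.MORPH_CLOSE,np.ones((5,5)))
for k in cv2.findContours(m,0,2)[0]:
    if cv2.contourArea(k)>500:
        b=cv2.boxPoints(cv2.minAreaRect(k)); P=np.array([onplane(T,*q,.07)[:2] for q in b]); print(cv2.contourArea(k),P.mean(0),[(np.linalg.norm(e),np.degrees(np.arctan2(e[1],e[0]))) for e in np.diff(P[:3],axis=0)])
p=cv2.cvtColor(S["p"],cv2.COLOR_RGB2BGR); q=cv2.cvtColor(T["p"],cv2.COLOR_RGB2BGR)
f=lambda im,u,v:cv2.resize(im[v-35:v+35,u-35:u+35],(290,290),interpolation=cv2.INTER_CUBIC)
a=np.vstack([np.hstack([f(p,226,195),f(p,368,222)]),np.hstack([f(q,346,226),f(q,210,228)])])
cv2.imwrite("pics/c1.png",cv2.convertScaleAbs(a,alpha=1.5))
E
```

```text
pipe top [0.57156664 0.18910653 0.12      ]
stub top [ 0.58184884 -0.16609317  0.138     ]
flange [ 0.57852205 -0.17038261  0.078     ]
826.0 [ 0.58854491 -0.17050306] [(np.float64(0.12217446659349798), np.float64(-90.7938136068259)), (np.float64(0.12553866867537447), np.float64(177.35593728917266))]
1231.5 [ 0.7743346 -0.1763707] [(np.float64(0.10947725594849242), np.float64(-11.786125627091355)), (np.float64(0.09544635481000313), np.float64(-101.85899535490236))]
```

View pics/c1.png

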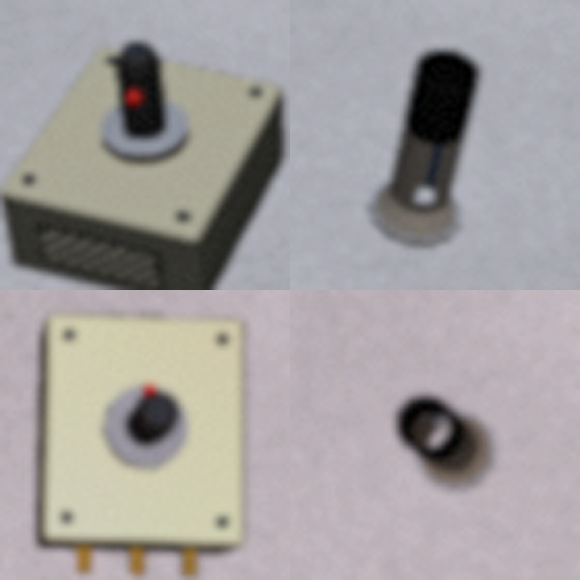

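The crop confirms the biggest splitter, with its red button at scene (258-33+… ≈ 223,184), and the pipe with its window at scene (366,234), both facing the scene camera. Next I compute the angles and the wrist camera offset.

```bash
cat >> h.py <<'E'
def tri(c1,a,c2,b):
    o1,d1=ray(c1,*a);o2,d2=ray(c2,*b); s=np.linalg.lstsq(np.c_[d1,-d2],o2-o1,rcond=None)[0]; P=o1+d1*s[0];Q=o2+d2*s[1]; return (P+Q)/2,np.linalg.norm(P-Q)
from scipy.spatial.transform import Rotation as Ro
def Rtool(s): return Ro.from_euler("xyz",s["ee_rot"]).as_matrix()
def row(s,p,R=None):  # shift & turn from present pose to TCP p, R in move units
    R0=Rtool(s); t=R0.T@(np.asarray(p)-s["ee_pos"])/.25; w=np.zeros(3) if R is None else Ro.from_matrix(R0.T@R).as_rotvec()/(2*np.pi); return np.round(np.r_[t,w],4)
E
python3 - <<'E'
from h import *
from rig import robot,eyes
S=np.load("scene.npz");T=np.load("top.npz")
def cen(im,lo,hi,box):
    u,v,w,h=box; m=cv2.inRange(im[v:v+h,u:u+w],lo,hi)>0; y,x=np.nonzero(m); return (x.mean()+u,y.mean()+v,len(x))
def red(c,box):
    u,v,w,h=box; a=c["p"][v:v+h,u:u+w].astype(int); m=np.clip(a[...,0]-a[...,1:].max(2)-30,0,None); y,x=np.mgrid[v:v+h,u:u+w]; return (m*x).sum()/m.sum(),(m*y).sum()/m.sum()
a=red(S,(210,165,32,30));b=red(T,(335,205,25,25)); print("red",a,b,tri(S,a,T,b))
# black blobs: pipe
for c,box in ((S,(350,190,40,65)),(T,(195,212,35,35)),(S,(212,165,26,30)),(T,(335,207,25,25))):
    m=cen(c["p"],(0,0,0),(45,45,45),box); print("black",m)
w=(365.6,234.1); print("window ray at z=.035",onplane(S,*w,.035), "stripe at .06",onplane(S,333+(434-290)*70/290,187+160*70/290,.06))
s=robot.state();c=eyes.get_calibration("wrist");R=Rtool(s);M=c["cam_to_world"]
print(R.T@(M[:3,3]-s["ee_pos"]),R.T@M[:3,:3],c["fx"],c["cx"],c["cy"],R)
E
```

```text
red (np.float64(222.76623376623377), np.float64(182.93506493506493)) (np.float64(346.67333333333335), np.float64(214.80666666666667)) (array([ 0.59645253, -0.1668357 ,  0.11539821]), np.float64(0.0017580921337809006))
black (np.float64(367.5226244343891), np.float64(216.27828054298644), 442)
black (np.float64(210.08928571428572), np.float64(227.41071428571428), 168)
black (np.float64(224.72121212121212), np.float64(181.71515151515152), 165)
black (np.float64(347.12359550561797), np.float64(221.87640449438203), 89)
window ray at z=.035 [0.59312044 0.19853265 0.035     ] stripe at .06 [0.58781778 0.19907837 0.06      ]
[ 0.06649462 -0.00121359 -0.14233447] [[-1.64044430e-04 -9.63535121e-01 -2.67581843e-01]
 [ 9.99999877e-01 -3.28732424e-05 -4.94689342e-04]
 [ 4.67854273e-04 -2.67581892e-01  9.63535008e-01]] 332.18236647781754 273.7413845582789 205.29371254706885 [[-9.27253065e-01  3.74434965e-01 -4.58124997e-04]
 [ 3.74435236e-01  9.27252619e-01 -9.14041823e-04]
 [ 8.25483853e-05 -1.01908622e-03 -9.99999477e-01]]
```

```bash
python3 - <<'E'
from h import *
from rig import robot
s=robot.state(); print(row(s,[.573,.19,.235],Ro.from_euler("xyz",[np.pi,0,.25]).as_matrix()))
E
```

```text
[-1.8409e+00 -6.3590e-01 -1.6200e-02 -1.0000e-04  2.0000e-04  3.9910e-01]
```

>>> carry_out(
  targets="-1 -0.2 -0.07 -0.016 0 0 0.024;-1 -0.4 -0.14 -0.016 0 0 0.048;-1 -0.6 -0.21 -0.016 0 0 0.071;-1 -0.7 -0.28 -0.016 0 0 0.095;-1 -0.8 -0.32 -0.016 0 0 0.119;-1 -0.9 -0.35 -0.016 0 0 0.143;-1 -1 -0.35 -0.016 0 0 0.167;-1 -1 -0.35 -0.016 0 0 0.19",
)

```text
time_s: 0.9
ee_pos: [0.407, 0.3339, 0.235]
ee_rot: [3.141, 0.0, 1.555]
contact_force: [0.2, 0.4, -0.4]
width: 0.0852
finger_force: 0.0
```

```bash
python3 - <<'E'
from h import *
from rig import robot
s=robot.state(); print(row(s,[.573,.19,.235],Ro.from_euler("xyz",[np.pi,0,.25]).as_matrix()))
E
```

```text
[-5.655e-01  6.729e-01  3.000e-04  1.000e-04  0.000e+00  2.078e-01]
```

>>> carry_out(
  targets="-1 -0.1 0.12 0 0 0 0.024;-1 -0.2 0.24 0 0 0 0.048;-1 -0.3 0.36 0 0 0 0.071;-1 -0.4 0.48 0 0 0 0.095;-1 -0.5 0.6 0 0 0 0.119;-1 -0.566 0.673 0 0 0 0.143;-1 -0.566 0.673 0 0 0 0.167;-1 -0.566 0.673 0 0 0 0.19",
)

```text
time_s: 1.7
ee_pos: [0.5725, 0.1918, 0.2346]
ee_rot: [-3.141, 0.001, 0.363]
contact_force: [-0.1, 0.7, -0.2]
width: 0.0852
finger_force: 0.0
```

>>> carry_out(
  targets="-1 0 0 0 0 0 0.018;-1 0 0 0 0 0 0.018;-1 0 0 0 0 0 0.018",
)

```text
time_s: 2.0
ee_pos: [0.5721, 0.1926, 0.2351]
ee_rot: [-3.142, 0.001, 0.261]
contact_force: [0.0, -0.1, -0.1]
width: 0.0854
finger_force: 0.0
```

```bash
cat > snap.py <<'E'
from h import *
from rig import robot,eyes
import sys
s=robot.state(); c=eyes.get_calibration("wrist"); p,d=eyes.snapshot("wrist")
np.savez(sys.argv[1]+".npz",p=p,d=d,ee=s["ee_pos"],rot=s["ee_rot"],**c)
cv2.imwrite(f"pics/{sys.argv[1]}.png",cv2.convertScaleAbs(cv2.cvtColor(p,cv2.COLOR_RGB2BGR),alpha=1.4)); print(s["ee_pos"],s["ee_rot"],s["joint_positions"],s["time_s"],s["contact_force"],s["width"])
E
python3 snap.py w1
```

```text
[0.57210859 0.19259743 0.23505247] [-3.14158628e+00  5.11293494e-04  2.60555120e-01] [ 2.47621225e-01  4.44912106e-01  1.50185882e+00 -2.55144952e-07
  1.19533306e+00  1.55786253e+00] 2.0 [ 0.04802602 -0.13656203 -0.10947459] 0.08538386896656693
```

View pics/w1.png

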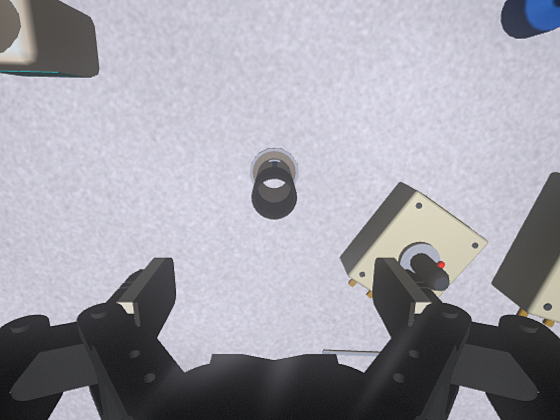

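The wrist view shows the pipe at about (274,190), its foot at (274,168) and the window facing up in the image (towards the camera); the path is clear for the fingers. I measure the rim and window.

```bash
python3 - <<'E'
from h import *
c=np.load("w1.npz"); g=cv2.cvtColor(c["p"],cv2.COLOR_RGB2GRAY)
m=(g[140:230,240:310]<70).astype(np.uint8)
k=max(cv2.findContours(m,0,1)[0],key=cv2.contourArea)[:,0]+[240,140]
print(k.min(0),k.max(0))
low=k[k[:,1]>195].astype(float); A=np.c_[2*low,np.ones(len(low))]; x=np.linalg.lstsq(A,(low**2).sum(1),rcond=None)[0]; r=np.sqrt(x[2]+x[0]**2+x[1]**2); print(x[:2],r)
P=onplane(c,x[0],x[1],.12); print(P, "depth",c["d"][int(x[1])+18,274])
for n in (0.12,):
  for a in np.arange(0,6.28,1.57): print(proj(c,P+[.018*np.cos(a),.018*np.sin(a),0]))
cv2.imwrite("pics/c2.png",cv2.resize(cv2.convertScaleAbs(cv2.cvtColor(c["p"],4)[135:230,230:320],alpha=1.4),None,fx=6,fy=6,interpolation=cv2.INTER_CUBIC))
# foot: brightness edge rows
E
```

```text
[252 160] [296 218]
[273.8909506  195.97179829] 22.096369966665684
[0.57656286 0.19179091 0.12      ] depth 0.27622402
(np.float64(279.80320014812395), np.float64(174.44587640601586))
(np.float64(252.00546231077237), np.float64(190.29367079130557))
(np.float64(268.15009154418374), np.float64(216.7407460681787))
(np.float64(295.56096132779584), np.float64(201.62992697155167))
```

View pics/c2.png

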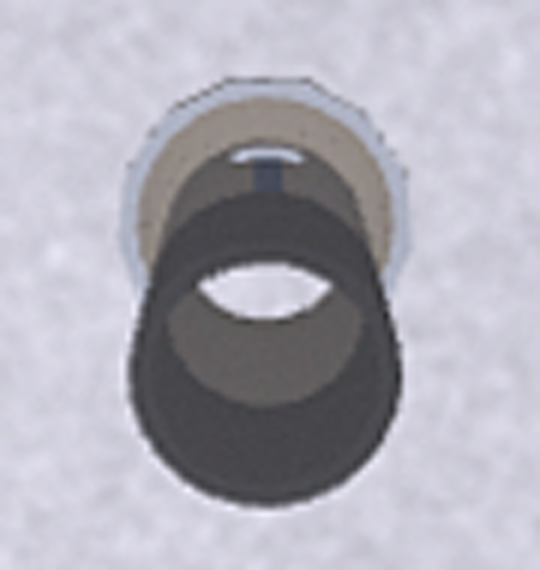

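The crop shows rim centre at (273.9,196), stripe/window at (274.5,162), foot top edge at (274,148): window nearly along tool +x. Compute its angle and the approach.

```bash
python3 - <<'E'
from h import *
from rig import robot
c=np.load("w1.npz"); P=np.array([.5766,.1918,0])
print("foot proj",[proj(c,P+[.0275*np.cos(a),.0275*np.sin(a),.004]) for a in (.26,.26+np.pi/2,.26-np.pi/2)])
# window: intersect ray with cylinder r=.018 about P
for (u,v) in ((274.5,161.2),(274.5,165)):
    o,d=ray(c,u,v); e=(o-P)[:2]; f=d[:2]; t=np.roots([f@f,2*e@f,e@e-.018**2]); 
    for q in t:
        if np.isreal(q): X=o+d*q.real; print(X,np.arctan2(*(X-P)[1::-1]))
s=robot.state(); 
print(row(s,[.5766,.1918,.235]),row(s,[.5766,.1918,.083]))
E
```

```text
foot proj [(np.float64(273.87046093397674), np.float64(146.63640589450708)), (np.float64(249.61980230504614), np.float64(171.12158388907451)), (np.float64(298.0971920982574), np.float64(171.14116267685415))]
[ 0.55954453  0.18604578 -0.20192353] -2.8162019786648034
[0.59414208 0.19583428 0.05123276] 0.22604685968615224
[ 0.55951572  0.1861319  -0.15855152] -2.8212470251255057
[0.59413055 0.19588409 0.07568251] 0.2288870181197538
[0.0164 0.0077 0.0005 0.     0.     0.    ] [0.0166 0.0077 0.6085 0.     0.     0.    ]
```

>>> carry_out(
  targets="-1 0.016 0.008 0 0 0 0;-1 0.016 0.008 0.15 0 0 0;-1 0.016 0.008 0.3 0 0 0;-1 0.016 0.008 0.45 0 0 0;-1 0.016 0.008 0.56 0 0 0;-1 0.016 0.008 0.6 0 0 0;-1 0.016 0.008 0.608 0 0 0;-1 0.016 0.008 0.608 0 0 0",
)

```text
time_s: 2.85
ee_pos: [0.5773, 0.1918, 0.0843]
ee_rot: [3.142, -0.001, 0.258]
contact_force: [-0.5, 0.1, 0.0]
width: 0.0853
finger_force: 0.0
```

>>> carry_out(
  targets="1 0 0 0 0 0 0;1 0 0 0 0 0 0;1 0 0 0 0 0 0;1 0 0 0 0 0 0;1 0 0 0 0 0 0;1 0 0 0 0 0 0;1 0 0 0 0 0 0;1 0 0 0 0 0 0",
  force=40,
)

```text
time_s: 3.65
ee_pos: [0.577, 0.192, 0.084]
ee_rot: [-3.141, -0.001, 0.257]
contact_force: [-2.0, 1.8, 5.3]
width: 0.0358
finger_force: 39.8
```

>>> carry_out(
  targets="1 0 0 0 0 0 0;1 0 0 0 0 0 0;1 0 0 -0.1 0 0 0;1 0 0 -0.25 0 0 0;1 0 0 -0.45 0 0 0;1 0 0 -0.6 0 0 0;1 0 0 -0.6 0 0 0;1 0 0 -0.6 0 0 0",
)

```text
time_s: 4.45
ee_pos: [0.5764, 0.1916, 0.2332]
ee_rot: [3.141, -0.0, 0.257]
contact_force: [-0.5, -0.1, -2.1]
width: 0.0358
finger_force: 40.6
```

```bash
python3 snap.py w2; python3 - <<'E'
from h import *
from rig import robot
s=robot.state(); print(row(s,[.579,-.169,.265],Ro.from_euler("xyz",[np.pi,0,.2]).as_matrix()))
E
```

```text
[0.5764398  0.19159925 0.23320684] [ 3.14148374e+00 -2.21533395e-04  2.57115086e-01] [ 2.44317400e-01  4.53233333e-01  1.49375490e+00 -1.14057171e-04
  1.19438151e+00  1.55804057e+00] 4.45 [-0.45990765 -0.11629143 -2.08244073] 0.035818215365749924
[-3.5510e-01  1.3976e+00 -1.3120e-01  0.0000e+00  3.0000e-04  9.1000e-03]
```

View pics/w2.png

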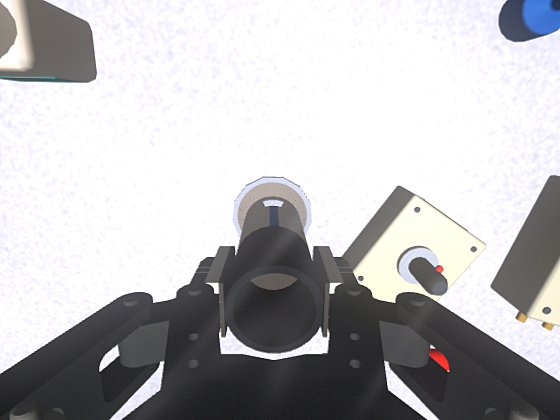

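Pipe held straight, foot visible at (272,212), window at (273,203). Moving to a spot short of the stub to view it.

>>> carry_out(
  targets="1 -0.05 0.1 -0.1 0 0 0.009;1 -0.1 0.24 -0.128 0 0 0.009;1 -0.2 0.4 -0.128 0 0 0.009;1 -0.28 0.56 -0.128 0 0 0.009;1 -0.34 0.7 -0.128 0 0 0.009;1 -0.42 0.84 -0.128 0 0 0.009;1 -0.5 0.95 -0.128 0 0 0.009;1 -0.55 1 -0.128 0 0 0.009",
)

```text
time_s: 5.3
ee_pos: [0.5057, -0.0871, 0.2633]
ee_rot: [-3.14, 0.003, 0.199]
contact_force: [-0.4, -0.4, -2.2]
width: 0.0358
finger_force: 40.9
```

>>> carry_out(
  targets="1 -0.04 0.14 0 0 0 0;1 -0.08 0.26 0 0 0 0;1 -0.106 0.35 0 0 0 0;1 -0.106 0.379 0 0 0 0;1 -0.106 0.379 0 0 0 0;1 -0.106 0.379 0 0 0 0",
)

```text
time_s: 5.9
ee_pos: [0.5, -0.1823, 0.2644]
ee_rot: [-3.14, 0.001, 0.201]
contact_force: [0.2, 0.1, -2.2]
width: 0.0354
finger_force: 41.0
```

```bash
python3 snap.py w3
```

```text
[ 0.49996573 -0.1823064   0.26444456] [-3.14036639e+00  1.21878011e-03  2.00874203e-01] [-4.37274778e-01  2.85902111e-01  1.65645590e+00  2.77670411e-04
  1.20094408e+00  9.32547500e-01] 5.9 [ 0.1933658   0.0689391  -2.19640502] 0.03540812361614317
```

View pics/w3.png

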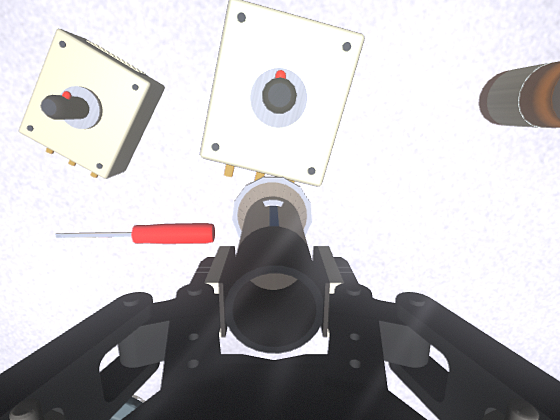

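The stub is nearly beneath the camera at (279,96), flange centre (279,97), red button at (281,75); held pipe foot at (272,212), window (273,203). Fit circles.

```bash
python3 - <<'E'
from h import *
from rig import robot
c=np.load("w3.npz"); p=c["p"].astype(int); g=cv2.cvtColor(c["p"],cv2.COLOR_RGB2GRAY)
def circ(k):
    k=k.astype(float); x=np.linalg.lstsq(np.c_[2*k,np.ones(len(k))],(k**2).sum(1),rcond=None)[0]; return x[0],x[1],np.sqrt(x[2]+x[0]**2+x[1]**2)
def blob(m,box):
    u,v,w,h=box; k=max(cv2.findContours(m[v:v+h,u:u+w].astype(np.uint8),0,1)[0],key=cv2.contourArea)[:,0]+[u,v]; return k
R=(p[...,0]-p[...,1]>60)
kb=blob(R,(262,55,40,45)); ub=kb.mean(0); ys,xs=np.nonzero(R[55:95,262:302]); ub=(xs.mean()+262,ys.mean()+55)
ks=blob((g<75),(255,70,50,50)); s_=circ(cv2.convexHull(ks)[:,0]); 
sat=cv2.cvtColor(c["p"],cv2.COLOR_RGB2HSV)[...,1]
print("lid/flange px",c["p"][40,280],c["p"][110,260],c["p"][188,272],c["p"][180,225])
lid=(p[...,0]-p[...,2])
kf=blob(cv2.morphologyEx((lid<0.5*(lid[40,280]+lid[112,262])).astype(np.uint8),cv2.MORPH_OPEN,np.ones((5,5))),(235,50,90,95)); f=circ(cv2.convexHull(kf)[:,0])
print("btn",ub,"stub",s_,"flange",f)
Xs=onplane(c,s_[0],s_[1],.12); Xf=onplane(c,f[0],f[1],.078)
Xb=onplane(c,*ub,.113)
print("cam",c["cam_to_world"][:3,3]);print(Xs,Xf,Xb)
for A in (Xs,Xf): print("btn ang",np.arctan2(*(Xb-A)[1::-1]), np.linalg.norm((Xb-A)[:2]))
# foot outer edge: dark thin outline; print row/col profiles
print("col profile up",g[165:200,272]); print("row 212 L",g[212,225:250],"R",g[212,298:325])
cr=p[170:250,225:325].clip(0,255).astype(np.uint8)
cv2.imwrite("pics/c3.png",cv2.resize(cv2.cvtColor(cr,4),None,fx=6,fy=6,interpolation=cv2.INTER_CUBIC))
E
```

```text
lid/flange px [202 206 185] [160 165 177] [133 125 119] [192 191 203]
btn (np.float64(280.3076923076923), np.float64(74.1076923076923)) stub (np.float64(278.9964441208939), np.float64(94.99923126496992), np.float64(16.951902424888168)) flange (np.float64(278.2727620492355), np.float64(97.51378067514347), np.float64(28.998654322564636))
cam [ 0.56762468 -0.17055871  0.40669977]
[ 0.58156444 -0.17174374  0.12      ] [ 0.58126741 -0.17170741  0.078     ] [ 0.59818563 -0.16949507  0.113     ]
btn ang 0.13447347145088984 0.01677261182405759
btn ang 0.13002932196098105 0.017062258871916796
col profile up [203 203 203 204 203 203 205 202 176 151 128 157 109 171 163 162 162 141
 124 127 128 127 128 127 127 127 126 128 127 129 126  98  78  76  92]
row 212 L [192 191 187 187 187 188 192 187 165 159 158 164 147 123 119 122 124 125
 123 124 126 113  84  76  79] R [116 124 123 121 114 115 121 121 136 159 160 158 158 177 187 187 184 181
 182 185 187 189 190 185 181 180 179]
```

View pics/c3.png

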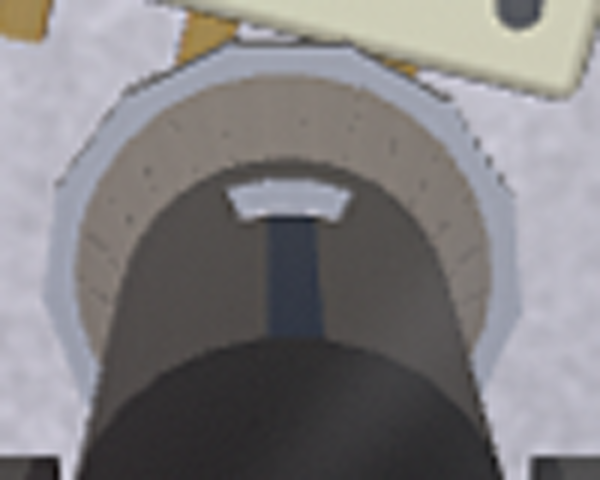

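```bash
cat > win.py <<'E'
from h import *
c=np.load("w3.npz"); F=onplane(c,272.15,217,.182); print("foot",F,"TCP",c["ee"]); 
R=Ro.from_euler("xyz",c["rot"]).as_matrix(); print("foot in tool",R.T@(F-c["ee"]))
Rim=onplane(c,273,306,c["ee"][2]+.036); print("rim in tool",R.T@(Rim-c["ee"]))
def hit(u,v,A):
    o,d=ray(c,u,v); e=(o-A)[:2]; f=d[:2]; t=np.roots([f@f,2*e@f,e@e-.018**2]); t=t[np.isreal(t)].real
    X=o+d*t.min(); return X,np.arctan2(*(X-A)[1::-1])-c["rot"][2]
for A in (F,.5*(F+Rim)):
  for px in ((262.6,202),(283.6,202),(273.2,202.8),(274.1,212),(274.1,222)): print(px,*hit(*px,A))
S=np.array([.5814,-.1717]); d=S-F[:2]; t=R[:2,:2].T@d; print("shift tool xy",t, t/.25)
E
python3 win.py
```

```text
foot [ 0.49704776 -0.18346916  0.182     ] TCP [ 0.49996573 -0.1823064   0.26444456]
foot in tool [-0.00299082  0.00065827  0.08244752]
rim in tool [ 0.00076954  0.00152617 -0.03600286]
(262.6, 202) [ 0.51254735 -0.17431698  0.20416888] 0.33251528756015347
(283.6, 202) [ 0.5145893  -0.18750579  0.20182627] -0.4270549257690922
(273.2, 202.8) [ 0.51483346 -0.18069988  0.20962825] -0.04641169732284392
(274.1, 212) [ 0.51491091 -0.1812538   0.2290336 ] -0.07748550378763505
(274.1, 222) [ 0.51491144 -0.18125811  0.24655782] -0.07772710553750511
(262.6, 202) [ 0.51442055 -0.17418916  0.21105701] 0.34772415878020724
(283.6, 202) [ 0.51676917 -0.18680923  0.21024703] -0.38147782666338775
(273.2, 202.8) [ 0.51676656 -0.18032853  0.21684461] -0.01946552496467796
(274.1, 212) [ 0.51685573 -0.18085921  0.2355884 ] -0.049362239841036604
(274.1, 222) [ 0.51685636 -0.18086335  0.25246644] -0.04959451592730846
shift tool xy [0.08500432 0.00529782] [0.34001729 0.02119129]
```

```bash
python3 - <<'E'
from h import *
from rig import robot
c=np.load("w3.npz");R=Ro.from_euler("xyz",c["rot"]).as_matrix()
E=onplane(c,272.1,176.8,c["ee"][2]-.082); q=R.T@(E-c["ee"]); print("front edge in tool",q)
off=np.array([q[0]-.0275,.001]); print(off)
a=.48; Rz=np.array([[np.cos(a),np.sin(a)],[np.sin(a),-np.cos(a)]])
tcp=np.array([.5814,-.1717])-Rz@off; print(tcp)
s=robot.state(); print(row(s,[*tcp,.2644],Ro.from_euler("xyz",[np.pi,0,a]).as_matrix()))
E
```

```text
front edge in tool [0.02602718 0.00066877 0.08196758]
[-0.00147282  0.001     ]
[ 0.5822446  -0.17013289]
[ 3.317e-01  1.860e-02  1.000e-03 -2.000e-04  1.000e-04 -4.440e-02]
```

>>> carry_out(
  targets="1 0.12 0.007 0 0 0 -0.015;1 0.25 0.014 0 0 0 -0.03;1 0.31 0.019 0 0 0 -0.044;1 0.332 0.019 0 0 0 -0.044;1 0.332 0.019 0.05 0 0 -0.044;1 0.332 0.019 0.13 0 0 -0.044;1 0.332 0.019 0.21 0 0 -0.044;1 0.332 0.019 0.21 0 0 -0.044",
  force=30,
)

```text
time_s: 6.75
ee_pos: [0.5801, -0.1706, 0.2096]
ee_rot: [-3.137, 0.004, 0.475]
contact_force: [-0.2, 0.1, -2.5]
width: 0.0358
finger_force: 41.0
```

```bash
python3 snap.py w4
```

```text
[ 0.5801234  -0.17059193  0.20955547] [-3.13732678  0.00392047  0.47497606] [-3.62948817e-01  4.74113479e-01  1.52222054e+00 -6.56936270e-05
  1.15105209e+00  7.32906754e-01] 6.75 [-0.16971373  0.10128159 -2.48066033] 0.035779516104909585
```

View pics/w4.png

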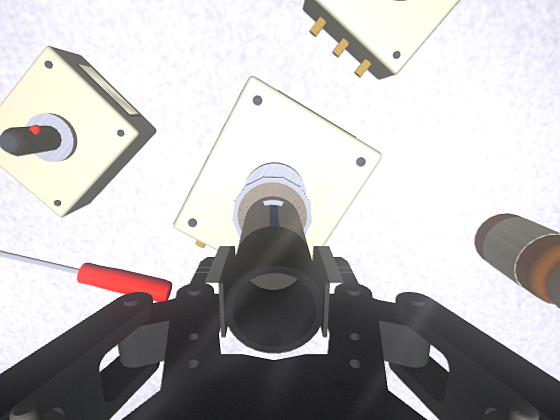

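The stub flange is concentric behind the foot at (274,185), slightly right/ahead; TCP is 2 mm short in x. Correct and lower gently.

>>> carry_out(
  targets="1 0.008 0.002 0 0 0 0;1 0.008 0.002 0 0 0 0;1 0.008 0.002 0.012 0 0 0;1 0.008 0.002 0.024 0 0 0;1 0.008 0.002 0.024 0 0 0",
)

```text
time_s: 7.3
ee_pos: [0.5842, -0.1708, 0.2064]
ee_rot: [-3.141, 0.0, 0.477]
contact_force: [-0.7, 0.7, -2.2]
width: 0.0356
finger_force: 41.0
```

>>> carry_out(
  targets="1 -0.006 -0.006 0 0 0 0;1 -0.006 -0.006 0 0 0 0;1 -0.006 -0.006 0.012 0 0 0;1 -0.006 -0.006 0.024 0 0 0;1 -0.006 -0.006 0.024 0 0 0;1 -0.006 -0.006 0.024 0 0 0",
)

```text
time_s: 7.9
ee_pos: [0.5823, -0.1702, 0.2006]
ee_rot: [-3.141, 0.0, 0.477]
contact_force: [-0.3, 0.5, -1.3]
width: 0.0356
finger_force: 41.0
```

>>> carry_out(
  targets="1 0 0 0.006 0 0 0;1 0 0 0.012 0 0 0;1 0 0 0.018 0 0 0;1 0 0 0.018 0 0 0",
)

```text
time_s: 8.3
ee_pos: [0.5823, -0.1702, 0.196]
ee_rot: [-3.141, 0.0, 0.477]
contact_force: [0.9, 0.2, -2.5]
width: 0.0356
finger_force: 41.0
```

>>> carry_out(
  targets="1 0 0 0.006 0 0 0;1 0 0 0.012 0 0 0;1 0 0 0.012 0 0 0",
)

```text
time_s: 8.6
ee_pos: [0.5823, -0.1702, 0.1931]
ee_rot: [-3.141, 0.0, 0.477]
contact_force: [-0.2, 0.2, -1.5]
width: 0.0353
finger_force: 41.0
```

>>> carry_out(
  targets="1 0 0 0.006 0 0 0;1 0 0 0.012 0 0 0;1 0 0 0.012 0 0 0",
)

```text
time_s: 8.9
ee_pos: [0.5826, -0.1702, 0.1903]
ee_rot: [3.141, -0.001, 0.477]
contact_force: [2.2, 0.1, -2.1]
width: 0.0358
finger_force: 40.9
```

>>> carry_out(
  targets="1 0 0 0.006 0 0 0;1 0 0 0.012 0 0 0;1 0 0 0.012 0 0 0",
)

```text
time_s: 9.2
ee_pos: [0.5825, -0.1702, 0.1872]
ee_rot: [3.141, -0.0, 0.477]
contact_force: [1.6, -0.2, -1.3]
width: 0.0356
finger_force: 40.9
```

>>> carry_out(
  targets="1 0 0 0.006 0 0 0;1 0 0 0.012 0 0 0;1 0 0 0.012 0 0 0",
)

```text
time_s: 9.5
ee_pos: [0.5824, -0.1702, 0.1841]
ee_rot: [3.142, -0.0, 0.477]
contact_force: [2.2, 0.3, -0.9]
width: 0.0358
finger_force: 40.9
```

>>> carry_out(
  targets="1 0 0 0.006 0 0 0;1 0 0 0.012 0 0 0;1 0 0 0.012 0 0 0",
)

```text
time_s: 9.8
ee_pos: [0.5822, -0.1701, 0.1808]
ee_rot: [-3.141, 0.0, 0.477]
contact_force: [3.8, 0.2, -1.9]
width: 0.036
finger_force: 40.7
```

>>> carry_out(
  targets="1 0 0 0.006 0 0 0;1 0 0 0.012 0 0 0;1 0 0 0.012 0 0 0",
)

```text
time_s: 10.1
ee_pos: [0.5822, -0.1701, 0.1779]
ee_rot: [-3.141, 0.0, 0.477]
contact_force: [3.0, 0.5, -2.6]
width: 0.0355
finger_force: 40.8
```

Smooth. Home is expected at TCP z ≈ 0.162.

>>> carry_out(
  targets="1 0 0 0.006 0 0 0;1 0 0 0.012 0 0 0;1 0 0 0.018 0 0 0;1 0 0 0.024 0 0 0;1 0 0 0.024 0 0 0",
)

```text
time_s: 10.6
ee_pos: [0.5822, -0.1702, 0.1719]
ee_rot: [-3.141, 0.0, 0.477]
contact_force: [2.6, -0.3, -3.2]
width: 0.0355
finger_force: 40.8
```

>>> carry_out(
  targets="1 0 0 0.006 0 0 0;1 0 0 0.012 0 0 0;1 0 0 0.018 0 0 0;1 0 0 0.024 0 0 0;1 0 0 0.024 0 0 0",
)

```text
time_s: 11.1
ee_pos: [0.5822, -0.1703, 0.1659]
ee_rot: [-3.141, 0.001, 0.477]
contact_force: [3.7, -0.1, -3.2]
width: 0.0358
finger_force: 40.6
```

>>> carry_out(
  targets="1 0 0 0.004 0 0 0;1 0 0 0.008 0 0 0;1 0 0 0.008 0 0 0",
)

```text
time_s: 11.4
ee_pos: [0.5823, -0.1703, 0.1641]
ee_rot: [-3.141, 0.0, 0.477]
contact_force: [2.8, -1.1, -2.5]
width: 0.0358
finger_force: 40.7
```

>>> carry_out(
  targets="1 0 0 0.004 0 0 0;1 0 0 0.006 0 0 0;1 0 0 0.006 0 0 0",
)

```text
time_s: 11.7
ee_pos: [0.5823, -0.1702, 0.1627]
ee_rot: [-3.142, 0.0, 0.477]
contact_force: [4.0, -1.3, -2.3]
width: 0.036
finger_force: 40.8
```

>>> carry_out(
  targets="1 0 0 0.002 0 0 0;1 0 0 0.004 0 0 0;1 0 0 0.004 0 0 0",
)

```text
time_s: 12.0
ee_pos: [0.5825, -0.1702, 0.162]
ee_rot: [3.141, -0.0, 0.477]
contact_force: [3.5, 0.0, 2.7]
width: 0.0354
finger_force: 41.1
```

>>> carry_out(
  targets="1 0 0 0.001 0 0 0;1 0 0 0.002 0 0 0;1 0 0 0.002 0 0 0",
)

```text
time_s: 12.3
ee_pos: [0.5827, -0.1701, 0.162]
ee_rot: [3.141, -0.001, 0.477]
contact_force: [2.3, 2.0, 6.0]
width: 0.0354
finger_force: 41.7
```

Home (contact ~8 N). Now turn towards the button.

>>> carry_out(
  targets="1 0 0 0 0 0 0.004;1 0 0 0 0 0 0.008;1 0 0 0 0 0 0.012;1 0 0 0 0 0 0.016;1 0 0 0 0 0 0.02;1 0 0 0 0 0 0.024;1 0 0 0 0 0 0.028;1 0 0 0 0 0 0.028",
)

```text
time_s: 13.1
ee_pos: [0.5827, -0.1707, 0.1619]
ee_rot: [3.14, -0.001, 0.3]
contact_force: [3.1, -2.4, 4.8]
width: 0.036
finger_force: 41.2
```

>>> carry_out(
  targets="1 0 0 0 0 0 0.004;1 0 0 0 0 0 0.008;1 0 0 0 0 0 0.012;1 0 0 0 0 0 0.016;1 0 0 0 0 0 0.02;1 0 0 0 0 0 0.02",
)

```text
time_s: 13.7
ee_pos: [0.5827, -0.1706, 0.162]
ee_rot: [3.14, -0.001, 0.175]
contact_force: [2.5, -1.3, 6.2]
width: 0.0357
finger_force: 41.2
```

```bash
python3 snap.py w5; python3 - <<'E'
from rig import robot
s=robot.state();print(s["ft_torque"])
import cv2
p=cv2.imread("pics/w5.png"); cv2.imwrite("pics/c5.png",cv2.resize(p[165:265,215:335],None,fx=6,fy=6,interpolation=2))
E
```

```text
[ 0.5827417  -0.17062281  0.16195641] [ 3.14028481e+00 -9.32077450e-04  1.74651644e-01] [-3.61203437e-01  5.27634880e-01  1.56320848e+00 -7.48076769e-04
  1.04928023e+00  1.03531407e+00] 13.7 [ 2.52045418 -1.28465981  6.24904103] 0.03574700590087053
[-0.53127204 -0.62234711  0.03207319]
```

View pics/c5.png

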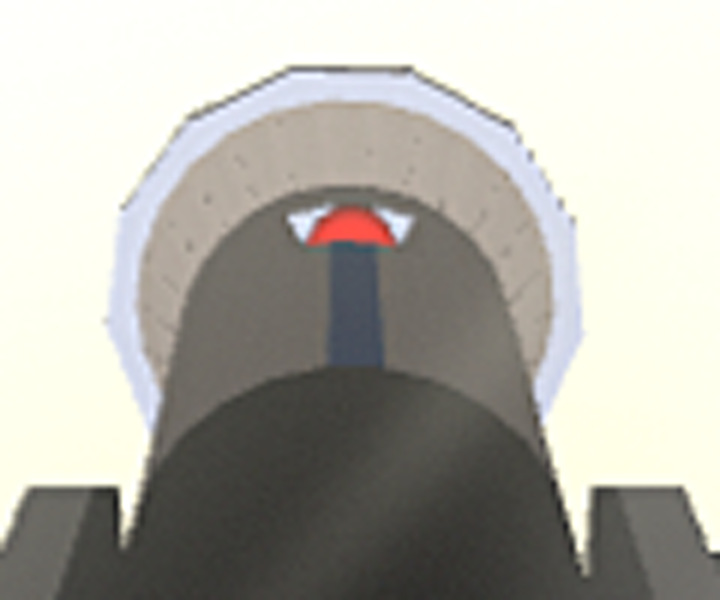

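The crop shows the red button centred in the window at crop (350,225), stripe straight above it. Release and withdraw.

>>> carry_out(
  targets="1 0 0 -0.003 0 0 0;1 0 0 -0.003 0 0 0;0 0 0 -0.003 0 0 0;-1 0 0 -0.003 0 0 0;-1 0 0 -0.003 0 0 0;-1 0 0 -0.003 0 0 0;-1 0 0 -0.003 0 0 0;-1 0 0 -0.003 0 0 0",
)

```text
time_s: 14.55
ee_pos: [0.5824, -0.1702, 0.162]
ee_rot: [-3.142, 0.0, 0.175]
contact_force: [0.2, -0.5, -1.0]
width: 0.0853
finger_force: 0.0
```

>>> carry_out(
  targets="-1 0 0 -0.05 0 0 0;-1 0 0 -0.1 0 0 0;-1 0 0 -0.2 0 0 0;-1 0 0 -0.3 0 0 0;-1 0 0 -0.4 0 0 0;-1 0 0 -0.4 0 0 0;-1 0 0 -0.4 0 0 0",
)

```text
time_s: 15.25
ee_pos: [0.5825, -0.1702, 0.2631]
ee_rot: [3.141, -0.001, 0.175]
contact_force: [0.7, 0.3, -1.3]
width: 0.0854
finger_force: 0.0
```

```bash
python3 snap.py w6; python3 - <<'E'
import cv2
from rig import eyes
p=cv2.imread("pics/w6.png")[90:270,180:380]
q=cv2.convertScaleAbs(cv2.cvtColor(eyes.snapshot("scene")[0],4)[150:240,176:276],alpha=1.4)
cv2.imwrite("pics/c6.png",cv2.hconcat([cv2.resize(p,(400,360),interpolation=2),cv2.resize(q,(400,360),interpolation=2)]))
E
```

```text
[ 0.58249642 -0.17020674  0.26305993] [ 3.14079808e+00 -1.39721179e-03  1.75415696e-01] [-3.61001001e-01  4.25422490e-01  1.46104183e+00  3.27215468e-05
  1.25352130e+00  1.03437000e+00] 15.25 [ 0.74145342  0.33102514 -1.32706851] 0.08541579940941753
```

View pics/c6.png

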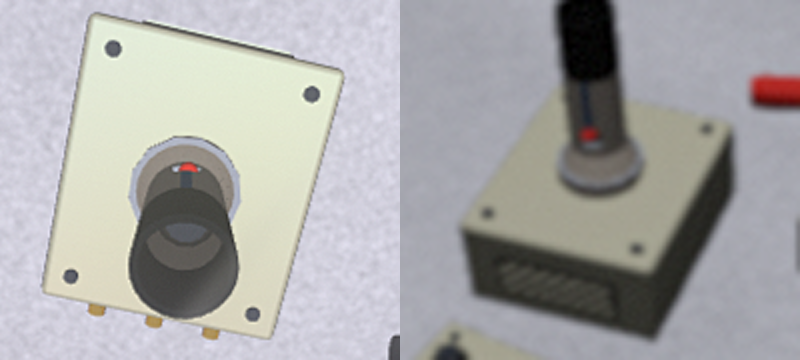

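Both views show the pipe upright and fully seated, with the red button in the window (wrist about (273,174), scene about (223,183), the same pixel as the free button before). Nothing else has moved, so I hand it in.

```bash
python3 - <<'E'
from h import *
c=np.load("w6.npz");S=np.load("scene.npz")
p=c["p"].astype(int); m=(p[...,0]-p[...,1]>60)[150:200,250:300]; y,x=np.nonzero(m); a=(x.mean()+250,y.mean()+150)
P,e=tri(c,a,S,(223.2,183.2)); print(a,P,e,np.linalg.norm(P[:2]-[.5814,-.1717]))
from rig import workorder
print(workorder.close_job())
E
```

```text
(np.float64(274.0833333333333), np.float64(173.33333333333334)) [ 0.59822662 -0.16701804  0.11517904] 0.005514960427777014 0.01746584419710168
the job is handed in; nothing more can be done
None
```

The pipe is seated fully home on the largest splitter's stub, with the red button showing in its window; the gripper is clear of it and the job is handed in, though no verdict came back.

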